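Slide a cover plate home and hold a sprung probe on its marked boss

TASK

The cover plate needs a hardness check. Slide it flat along the bench into the low U-shaped nest until its edge lies flush against the back stop; then take the sprung-tip probe out of its stand and hold it upright with its tip on the centre of the ring scribed on the plate's round boss, pressed lightly so that the sprung tip is about half-way in. Finish while still holding the probe there with that light push, the plate still home in the nest, and do not disturb the other things on the bench.

Things in the scene. Friction and masses are not known exactly. Their poses are not given: they have to be found in the camera images.
- cover_plate: loose aluminium plate, 96 x 120 x 22 mm (local x, y, z), about 0.5 kg, too wide to grip by its edges. Bosses 8 mm high: round, 28 mm, with scribed ring, at y = +34 mm; square, 28 mm, at y = -34 mm. Origin: centre of underside. Starts 145 to 195 mm short of home, at most 25 mm aside and 0.25 rad askew of the nest; push its -x edge, its +x edge goes to the stop
- spot (a point): the marked spot: centre dot of the 17 mm ring scribed on top of the plate's round boss, 30 mm above the plate's underside
- nest_home (a point): place of the plate's origin when home, on the bench top; +x points from the nest's open mouth to its back stop. Nest fixed, steel bars 12 mm wide and high: inner face of the stop at x = +48 mm; inner faces of the side bars at y = +-66 mm from there to x = +10 mm, then flaring out to x = -20, y = +-83 mm. The plate has 6 mm play each side and, home, stands 58 mm out of the straight sides
- probe: loose hand probe, 0.15 kg, upright in its stand. Origin: free end of the sprung tip when fully out; +z up along its axis. From the origin: steel tip 6 mm thick, round end; barrel of 18 mm diameter from 16 to 45 mm; collar of 32 mm from 45 to 51 mm; black round grip of 24 mm from 51 to 111 mm (hold it here, from above); cap to 115 mm. In the stand the tip end is 15 mm above the bench
- tip_end (a point): outermost point of the sprung tip; moves with the tip
- probe_tip (a joint): how far the sprung tip is pushed into the probe, 0 (fully out) to 0.012 m (fully in); about half-way in is 0.006. The spring starts at 1.2 N and adds 0.4 N a millimetre: 3.6 N half-way in, 6 N fully in
- probe_stand: fixed stand: flange 84 x 64 x 6 mm with a black block 56 x 56 mm, top 60 mm above the bench, and one upright hole of 21.5 mm. The barrel hangs in the hole, the collar rests on the block's top; lift the probe by at least 50 mm to clear it. Origin: centre of the underside
- bolster_sleeve: bystander: round grey aluminium sleeve with a cap, 41 mm wide, 66 mm high, standing; origin at its underside; it and the probe stand may have exchanged places
- thread_lock: bystander: small bottle with a nozzle, 28 mm wide, 84 mm high, standing; origin at its underside
- valve_body: bystander: aluminium valve body with an upright stem, 42 mm wide, 64 mm high; origin at its underside
- alu_cup: bystander: thin turned aluminium cup, 45 mm wide, 52 mm high; origin at its underside
- sleeve: bystander: turned grooved aluminium sleeve, 51 mm long and wide; origin at its underside
Things that resemble listed ones, but are neither listed nor needed, are in the scene too. What is shaped like the probe_stand but green is not meant.

How it is judged:
By the outcome, as a careful person would: the job done as asked, in the order asked, and still so for the second after the job is handed in, while the arm keeps its last pose, push and grip.
It also fails if it takes over 53 s, if anything falls off the work surface, if the arm or the gripper's body presses on something with over 40 N, if the wrist force passes 120 N, or if a joint passes its speed limit or range.

ROBOT

A 7-joint arm with a two-finger parallel gripper is mounted at the origin on a cart in front of the work surface, level with it; the furniture and walls round the work are solid. World frame = base frame: x ahead of the robot, y to its left, z up, the work surface at z = 0. Lengths are in m, angles in rad, forces in N, time in s.
With the tool pointing down it reaches from about 0.4 to 0.75 m from the base axis. Payload 19.5 kg.
Tool frame: the origin (TCP) lies midway between the tips of the shut fingers; the grasp point (between the pads) lies 19 mm behind it; z points along the fingers, y is the direction in which the jaws open and shut (so a half turn about z gives the same grasp; the last joint's range is limited). The gripper opens to 85 mm and grips with 20 to 120 N. Pads are 22 mm wide; open, the fingers measure 114 mm over their backs; the gripper's body (76 mm by 85 mm) begins 54 mm behind the grasp point. The pads swing forward as they close: fully open they stand 13 mm farther back than shut.
Start: joints at [1.249, 0.707, -0.028, 1.485, 0.022, 0.951, -0.075], TCP at [0.159, -0.553, 0.231] pointing down, gripper open.
Joint ranges: [-2.71, 2.71], [-0.32, 2.16], [-1.57, 1.52], [0, 2.45], [-1.46, 4.6], [0, 2.02], [-2.83, 2.83]. Speed limits (rad/s): [1.89, 1.89, 2.57, 2.57, 3.01, 3.01, 3.01].

INTERFACE

Orientations are given as [roll, pitch, yaw] about the fixed x, y, z axes, in that order (R = Rz(yaw) Ry(pitch) Rx(roll)).
In Python, from station import manip gives the robot as it stands. The module is installed in compiled form; this text tells all that it offers.
- The arm moves only by the tool apply_moves, never from a script. Its argument "series" is a list of rows, each a list of 5 numbers: the shift along the tool's x, y, z in m, then the turn about the tool's z in rad, then the opening, from 0 (shut) to 1 (fully open). A call has 1 to 5 rows; each row shifts and turns the commanded pose from where the row before left it, along the tool's axes as they then stand; what a row does not reach is not made up. A row lasts 1/12 s, in which the tool goes at most 41.7 mm and 7.16 degrees, less where a joint would pass 70% of its speed; a pose out of reach is approached as far as the arm can. A call with a gripper value outside its range is refused whole. The fingers move at their own pace and stop on an object; the grip force is fixed at half the most. Time passes only in rows, so rows that do not move let the fingers close. It gives the time, the measured TCP pose, the force and the opening at its end, in the units of the state.
- manip.get_obs(): the state, without advancing time (a new reading comes with each control period).
- manip.snapshot(name): name is "scene" or "side" or "wrist"; returns a dict with "color" (400x640x3 uint8, blue, green, red), "intrinsics" (3x3 intrinsics, pixels), "extrinsics" (4x4, takes a point from world to camera coordinates). Camera axes: x right, y down, z forward; pixel columns grow to the right and rows downward; lengths in m; the calibration is good to about 2 mm. A picture is of the moment at which its call begins. There is no depth.
- manip.sign_off(): hands the job in, once; it reports no verdict.
The state is a dict: "clock": time; "qpos": joint angles; "qd": joint speeds; "tau": joint torques, N m; "ee_pos": TCP position; "ee_rot": TCP orientation; "force": force on the tool from outside, world axes, zero at the start; "torque": the same for the moment, N m; "grip_width": opening from 0.0 (shut) to 1.0 (fully open).
Only numpy, scipy, OpenCV 4.12 (cv2) and the standard library are available. Lean on these libraries where they do the work, as an engineer would, in place of code of your own. Each camera call takes 0.05 s, during which the arm holds its last target. There are 200 camera calls.

## Working session

There is one attempt and no reset: what is moved stays moved. The work goes in short steps, Python scripts to look and compute and a tool call to move; the robot and the scene stay as the last step left them, time stands still between calls to the robot, and variables do not carry over. Pictures are saved under pics/ and viewed, about 8 in all and at most 12, crops included, and the job is handed in when it is done.

Besides the shell and the picture viewer there is one more tool, called after ">>>" as name([rows], argument=value, ...), one row to a line, values as JSON. apply_moves: Moves the arm, as the interface text tells. Its arguments: {"type":"object","properties":{"series":{"type":"array"}},"required":["series"]}

```bash
mkdir -p pics; cat > h.py <<'E'
import numpy as np, cv2
from station import manip
def snap(n,f=None):
    s=manip.snapshot(n); np.savez(''+(f or n)+'.npz',**s)
    if f: cv2.imwrite('pics/'+f+'.png',s['color'])
    return s
def load(f): return dict(np.load(''+f+'.npz'))
def ray(s,u,v):
    E=s['extrinsics'];R=E[:3,:3];c=-R.T@E[:3,3]
    d=R.T@np.linalg.inv(s['intrinsics'])@np.array([u,v,1.]);return c,d/np.linalg.norm(d)
def onz(s,u,v,z):
    c,d=ray(s,u,v);return c+d*(z-c[2])/d[2]
def proj(s,P):
    E=s['extrinsics'];p=s['intrinsics']@(E[:3,:3]@np.array(P,float)+E[:3,3]);return p[:2]/p[2]
E
python3 - <<'E'
from h import *
a=snap('scene','scene1');b=snap('side','side1')
for s in(a,b):
    R=s['extrinsics'][:3,:3];print((-R.T@s['extrinsics'][:3,3]).round(3),R[2].round(2))
o=manip.get_obs();print(o)
E
```

```text
[-0.474  0.698  0.601] [ 0.74 -0.54 -0.4 ]
[1.055 0.243 0.923] [-0.48 -0.29 -0.83]
{'clock': 0.1, 'qpos': array([ 1.24928213,  0.70700705, -0.027635  ,  1.48489666,  0.02200739,
        0.9508729 , -0.07547108]), 'qd': array([-1.88056175e-03, -2.77149162e-04,  1.40841998e-04, -5.99680563e-05,
        1.03116637e-03, -8.89518331e-04,  1.23225200e-05]), 'tau': array([ 1.57440572e-03, -8.84293914e+01,  1.23665202e+00, -2.36450118e+01,
        1.71419524e-02,  5.07603167e-03,  2.15043480e-05]), 'ee_pos': array([ 0.15875531, -0.55244063,  0.2309065 ]), 'ee_rot': array([-3.14071135e+00,  1.77668006e-05,  2.79859382e-01]), 'force': array([-0.04228744,  1.11272802,  0.12605743]), 'torque': array([-0.02458463,  0.01400971,  0.02120202]), 'grip_width': 0.9996102712522795}
```

View pics/scene1.png

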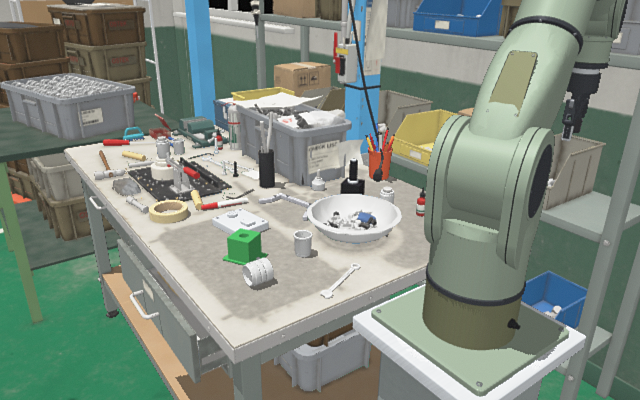

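View pics/side1.png

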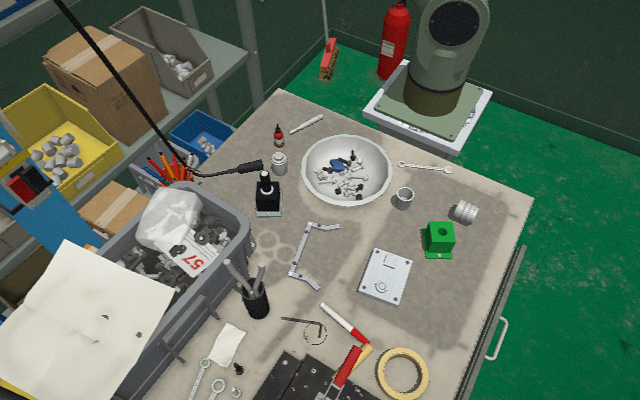

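```bash
python3 - <<'E'
from h import *
s=load('side1');c=s['color'][120:320,240:490]
cv2.imwrite('pics/c1.png',cv2.resize(c,None,fx=3,fy=3,interpolation=cv2.INTER_CUBIC))
for n,u,v,z in [('stand',268,210,0),('nestA',308,228,.012),('nestB',293,274,.012),('plate',386,276,.022),('green',440,240,0),('cup',404,198,.02),('bowl',347,170,.03)]: print(n,onz(s,u,v,z).round(3))
E
```

```text
stand [ 0.608 -0.189  0.   ]
nestA [ 0.605 -0.068  0.012]
nestB [ 0.728 -0.03   0.012]
plate [0.624 0.158 0.022]
green [0.456 0.226 0.   ]
cup [0.401 0.098 0.02 ]
bowl [ 0.406 -0.07   0.03 ]
```

View pics/c1.png

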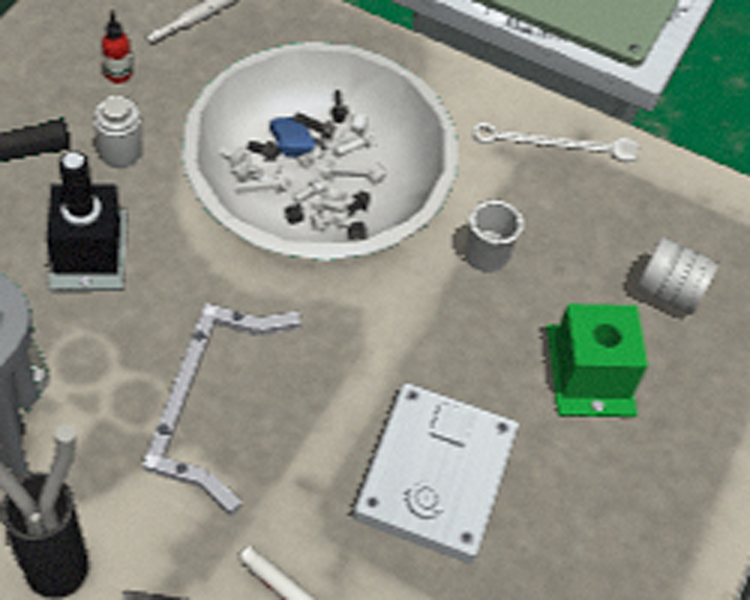

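```bash
python3 - <<'E'
from h import *
s=load('side1')
g=lambda x,y,z:onz(s,239.67+x/3,119.67+y/3,z)
P=[g(*p,.022) for p in[(405,384),(518,425),(471,559),(356,516)]]
N=[g(*p,.012) for p in[(207,304),(146,462),(217,322),(166,457),(298,314),(240,506)]]
for p in P+N: print(p.round(4))
P=np.array(P);c=P.mean(0);d=(P[0]+P[3]-P[1]-P[2])
print('plate',c,np.degrees(np.arctan2(d[1],d[0])),[np.linalg.norm(P[i]-P[i-1]).round(4) for i in range(4)])
b=g(427,499,.030);print('boss',b, 'sq',g(452,422,.03))
d=N[1]-N[0];print('stop outer ang',np.degrees(np.arctan2(d[1],d[0])),np.linalg.norm(d)); d=N[3]-N[2];print(np.linalg.norm(d),np.degrees(np.arctan2(d[1],d[0])))
print('stand top',[g(*p,.06).round(3) for p in[(52,188),(117,186),(118,243),(50,243)]],'flange',[g(*p,.006).round(3) for p in[(49,290),(123,289)]], 'cap',g(73,160,.06+.064),'collar',g(82,207,.066))
E
```

```text
[0.5722 0.1013 0.022 ]
[0.558  0.1936 0.022 ]
[0.676 0.21  0.022]
[0.6909 0.1218 0.022 ]
[ 0.5867 -0.0772  0.012 ]
[ 0.7333 -0.04    0.012 ]
[ 0.5972 -0.0607  0.012 ]
[ 0.7217 -0.0291  0.012 ]
[ 0.555  -0.0072  0.012 ]
[0.7261 0.0413 0.012 ]
plate [0.62428827 0.15666423 0.022     ] -80.83359597324286 [np.float64(0.1205), np.float64(0.0934), np.float64(0.1192), np.float64(0.0895)]
boss [0.65441991 0.16168387 0.03      ] sq [0.58700105 0.14917758 0.03      ]
stop outer ang 14.262567996327771 0.15129119369827343
0.12840438587134523 14.241817340431743
stand top [array([ 0.583, -0.234,  0.06 ]), array([ 0.552, -0.188,  0.06 ]), array([ 0.6  , -0.154,  0.06 ]), array([ 0.629, -0.202,  0.06 ])] flange [array([ 0.642, -0.201,  0.006]), array([ 0.609, -0.148,  0.006])] cap [ 0.58653414 -0.20103098  0.124     ] collar [ 0.58897332 -0.19769719  0.066     ]
```

```bash
python3 - <<'E'
from h import *
s=load('side1');a=load('scene1')
for z in(0,.1,.2,.3,.4,.5): p=onz(s,262,165,z);print(z,p.round(3),proj(a,p).round())
for n,u,v,z in[('bottle',279,145,0),('bolster?',280,170,0),('greenflange',437,256,0),('lampback',200,173,.15),('bin corner',248,225,.1)]:print(n,onz(s,u,v,z).round(3))
def crop(s,x0,y0,x1,y1,f):return cv2.resize(s['color'][y0:y1,x0:x1],None,fx=f,fy=f,interpolation=cv2.INTER_CUBIC)
cv2.imwrite('pics/c2.png',crop(a,200,100,440,300,3))
E
```

```text
0 [ 0.494 -0.291  0.   ] [396. 203.]
0.1 [ 0.554 -0.234  0.1  ] [369. 169.]
0.2 [ 0.615 -0.176  0.2  ] [342. 134.]
0.3 [ 0.676 -0.118  0.3  ] [313.  97.]
0.4 [ 0.737 -0.06   0.4  ] [283.  59.]
0.5 [ 0.798 -0.002  0.5  ] [251.  19.]
bottle [ 0.407 -0.294  0.   ]
bolster? [ 0.482 -0.238  0.   ]
greenflange [0.501 0.237 0.   ]
lampback [ 0.679 -0.312  0.15 ]
bin corner [ 0.713 -0.157  0.1  ]
```

View pics/c2.png

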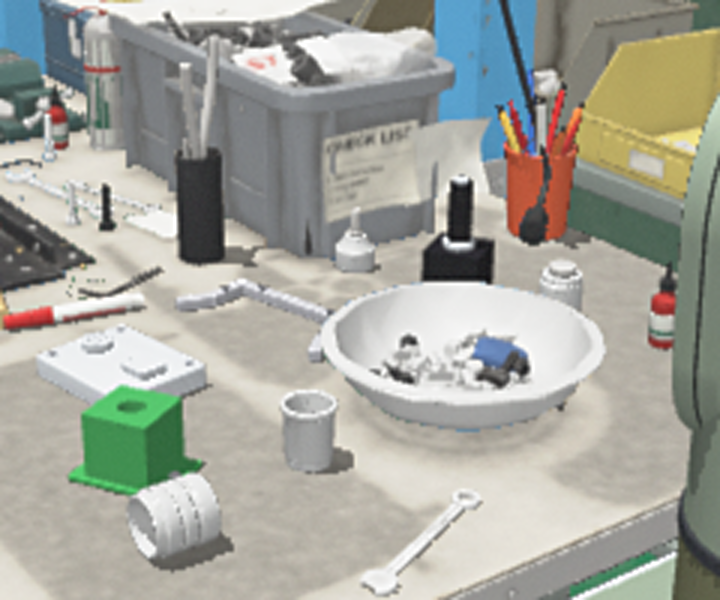

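```bash
python3 - <<'E'
from h import *
s=load('side1');a=load('scene1')
for (u,v) in [(258,167),(238,171),(215,175),(190,173),(165,140),(140,107)]:
  print(u,v)
  for z in (.05,.1,.15,.2,.25,.3,.4,.5): p=onz(s,u,v,z);print('  ',z,p.round(3),proj(a,p).round())
E
```

```text
258 167
   0.05 [ 0.535 -0.267  0.05 ] [382. 185.]
   0.1 [ 0.565 -0.238  0.1  ] [368. 168.]
   0.15 [ 0.595 -0.209  0.15 ] [355. 150.]
   0.2 [ 0.624 -0.18   0.2  ] [341. 133.]
   0.25 [ 0.654 -0.15   0.25 ] [327. 115.]
   0.3 [ 0.684 -0.121  0.3  ] [312.  96.]
   0.4 [ 0.744 -0.063  0.4  ] [282.  58.]
   0.5 [ 0.803 -0.004  0.5  ] [251.  19.]
238 171
   0.05 [ 0.573 -0.304  0.05 ] [382. 178.]
   0.1 [ 0.601 -0.273  0.1  ] [369. 162.]
   0.15 [ 0.629 -0.241  0.15 ] [356. 145.]
   0.2 [ 0.656 -0.21   0.2  ] [342. 128.]
   0.25 [ 0.684 -0.179  0.25 ] [328. 111.]
   0.3 [ 0.711 -0.147  0.3  ] [314.  94.]
   0.4 [ 0.767 -0.085  0.4  ] [284.  57.]
   0.5 [ 0.822 -0.022  0.5  ] [254.  19.]
215 175
   0.05 [ 0.615 -0.346  0.05 ] [383. 171.]
   0.1 [ 0.641 -0.313  0.1  ] [370. 156.]
   0.15 [ 0.666 -0.279  0.15 ] [357. 140.]
   0.2 [ 0.691 -0.245  0.2  ] [344. 124.]
   0.25 [ 0.716 -0.211  0.25 ] [330. 108.]
   0.3 [ 0.741 -0.178  0.3  ] [316.  91.]
   0.4 [ 0.792 -0.11   0.4  ] [287.  55.]
   0.5 [ 0.842 -0.043  0.5  ] [257.  18.]
190 173
   0.05 [ 0.644 -0.406  0.05 ] [391. 165.]
   0.1 [
[... 281 characters left out ...]
  17.]
165 140
   0.05 [ 0.593 -0.542  0.05 ] [431. 162.]
   0.1 [ 0.619 -0.497  0.1  ] [417. 148.]
   0.15 [ 0.646 -0.452  0.15 ] [403. 133.]
   0.2 [ 0.672 -0.407  0.2  ] [388. 118.]
   0.25 [ 0.699 -0.362  0.25 ] [372. 102.]
   0.3 [ 0.725 -0.317  0.3  ] [356.  86.]
   0.4 [ 0.778 -0.227  0.4  ] [323.  53.]
   0.5 [ 0.831 -0.137  0.5  ] [287.  17.]
140 107
   0.05 [ 0.534 -0.694  0.05 ] [475. 158.]
   0.1 [ 0.564 -0.641  0.1  ] [460. 144.]
   0.15 [ 0.594 -0.587  0.15 ] [444. 130.]
   0.2 [ 0.624 -0.533  0.2  ] [427. 116.]
   0.25 [ 0.654 -0.48   0.25 ] [410. 101.]
   0.3 [ 0.683 -0.426  0.3  ] [392.  85.]
   0.4 [ 0.743 -0.319  0.4  ] [354.  52.]
   0.5 [ 0.803 -0.211  0.5  ] [314.  17.]
```

>>> apply_moves([
  [0.0385,0,0,-0.0614,0.7],
  [0.0385,0,0,-0.0614,0.7],
  [0.0385,0,0,-0.0614,0.7],
  [0.0385,0,0,-0.0614,0.7],
  [0.0385,0,0,-0.0614,0.7],
])

```text
clock: 0.52
ee_pos: [0.3368, -0.4765, 0.231]
ee_rot: [-3.141, 0.0, 0.59]
force: [0.8, -0.9, -0.4]
grip_width: 0.698
```

Works as expected; continuing.

>>> apply_moves([
  [0.0385,0,0,-0.0614,0.7],
  [0.0385,0,0,-0.0614,0.7],
  [0.0385,0,0,-0.0614,0.7],
  [0.0385,0,0,-0.0614,0.7],
  [0.0385,0,0,-0.0614,0.7],
])

```text
clock: 0.93
ee_pos: [0.4819, -0.3511, 0.231]
ee_rot: [-3.141, 0.0, 0.897]
force: [0.6, 0.1, 0.3]
grip_width: 0.698
```

>>> apply_moves([
  [0.0385,0,0,-0.0614,0.7],
  [0.0385,0,0,-0.0614,0.7],
  [0.0385,0,0,-0.0614,0.7],
  [0.0385,0,0,-0.0614,0.7],
  [0.0385,0,0,-0.0614,0.7],
])

```text
clock: 1.35
ee_pos: [0.5823, -0.1878, 0.2309]
ee_rot: [-3.141, 0.0, 1.204]
force: [1.6, 0.2, -0.0]
grip_width: 0.7
```

>>> apply_moves([
  [0.0385,0,0,-0.0614,0.7],
  [0.0385,0,0,-0.0614,0.7],
  [0.0385,0,0,-0.0614,0.7],
  [0.0385,0,0,-0.0614,0.7],
  [0.0385,0,0,-0.0614,0.7],
])

```text
clock: 1.77
ee_pos: [0.6287, -0.0017, 0.2309]
ee_rot: [-3.141, 0.0, 1.511]
force: [1.1, -0.3, -0.2]
grip_width: 0.698
```

```bash
cat >> h.py <<'E'
def to(target,yaw):
    "remaining shift in tool axes and turn"
    o=manip.get_obs();p=np.array(o['ee_pos']);y=o['ee_rot'][2]
    d=np.array(target)-p;c,s=np.cos(y),np.sin(y)
    t=-(np.radians(yaw)-y);t=(t+np.pi)%(2*np.pi)-np.pi
    print('t',round(o['clock'],2),'pos',p.round(4),'yaw',np.degrees(y).round(2),'F',np.round(o['force'],1),'grip',round(o['grip_width'],3))
    print('shift',np.round([c*d[0]+s*d[1],s*d[0]-c*d[1],-d[2]],4),'turn',round(t,4))
E
python3 -c "
from h import *
to([.604,.252,.231],104.25)"
```

```text
t 1.77 pos [ 0.6287 -0.0017  0.2309] yaw 86.56 F [ 1.1 -0.3 -0.2] grip 0.698
shift [ 2.518e-01 -3.990e-02 -1.000e-04] turn -0.3088
```

>>> apply_moves([
  [0.0364,0,0,-0.0441,0.7],
  [0.0364,0,0,-0.0441,0.7],
  [0.0364,0,0,-0.0441,0.7],
  [0.0364,0,0,-0.0441,0.7],
  [0.0364,0,0,-0.0441,0.7],
])

```text
clock: 2.18
ee_pos: [0.6236, 0.1798, 0.231]
ee_rot: [-3.141, 0.0, 1.73]
force: [0.6, -0.3, -0.8]
grip_width: 0.699
```

>>> apply_moves([
  [0.0364,0,0,-0.0441,0.7],
  [0.0364,0,0,-0.0441,0.7],
  [0,0,0,0,0.7],
])

```text
clock: 2.43
ee_pos: [0.6079, 0.2575, 0.2307]
ee_rot: [-3.14, -0.004, 1.827]
force: [-0.7, 0.8, -0.3]
grip_width: 0.7
```

```bash
python3 - <<'E'
from h import *
to([.604,.252,.006],104.25)
s=snap('wrist','w1')
R=s['extrinsics'][:3,:3];print((-R.T@s['extrinsics'][:3,3]).round(3),R.round(2))
E
```

```text
t 2.43 pos [0.6079 0.2575 0.2307] yaw 104.69 F [-0.7  0.8 -0.3] grip 0.7
shift [-0.0043 -0.0052  0.2247] turn 0.0077
[0.589 0.331 0.375] [[ 0.97  0.25 -0.  ]
 [ 0.24 -0.92  0.3 ]
 [ 0.07 -0.29 -0.96]]
```

View pics/w1.png

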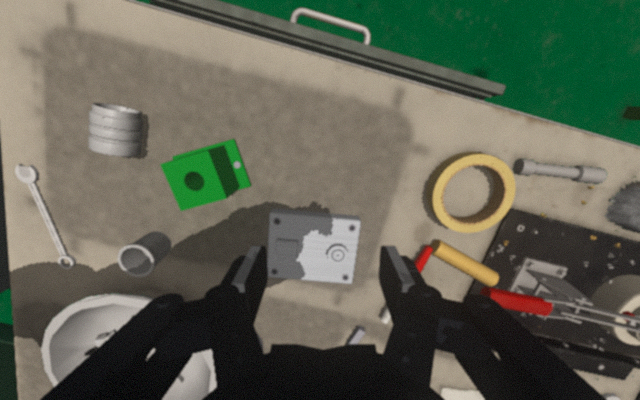

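```bash
python3 - <<'E'
from h import *
s=load('w1')
for u,v,z in[(338.5,254,.03),(270,212,.022),(360,214,.022),(355,283,.022),(268,280,.022)]: print(onz(s,u,v,z).round(4))
print(proj(s,[.604,.252,.0]),proj(s,[.654,.1617,.03]))
E
```

```text
[0.6543 0.1615 0.03  ]
[0.5541 0.1929 0.022 ]
[0.6671 0.2199 0.022 ]
[0.6902 0.1202 0.022 ]
[0.5718 0.0938 0.022 ]
[319.17498375 174.60180325] [338.33555916 253.8396698 ]
```

>>> apply_moves([
  [-0.002,-0.0026,0.04,0.004,0.7],
  [-0.002,-0.0026,0.04,0.004,0.7],
  [0,0,0.04,0,0.7],
  [0,0,0.04,0,0.7],
  [0,0,0.03,0,0.7],
])

```text
clock: 2.9
ee_pos: [0.6061, 0.2432, 0.0381]
ee_rot: [-3.139, 0.001, 1.808]
force: [1.0, 0.1, 0.2]
grip_width: 0.698
```

>>> apply_moves([
  [0,0,0.02,0,0.7],
  [0,0,0.015,0,0.7],
  [0,0,0,0,0.7],
])

```text
clock: 3.15
ee_pos: [0.6058, 0.2435, 0.0035]
ee_rot: [-3.138, 0.001, 1.808]
force: [-0.6, -0.3, 0.1]
grip_width: 0.696
```

>>> apply_moves([
  [-0.015,0,0,0,0.7],
  [-0.012,0,0,0,0.7],
  [-0.006,0,0,0,0.7],
  [-0.006,0,0,0,0.7],
  [-0.006,0,0,0,0.7],
])

```text
clock: 3.57
ee_pos: [0.618, 0.2009, 0.0073]
ee_rot: [3.14, -0.001, 1.808]
force: [-1.1, 4.6, 2.9]
grip_width: 0.703
```

```bash
python3 - <<'E'
from h import *
to([.604,.252,.006],104.25)
s=snap('side','s2')
cv2.imwrite('pics/s2c.png',cv2.resize(s['color'][120:320,240:490],None,fx=3,fy=3,interpolation=cv2.INTER_CUBIC))
E
```

```text
t 3.57 pos [0.618  0.2009 0.0073] yaw 103.61 F [-1.1  4.6  2.9] grip 0.703
shift [ 0.0529 -0.0016  0.0013] turn -0.0112
```

View pics/s2c.png

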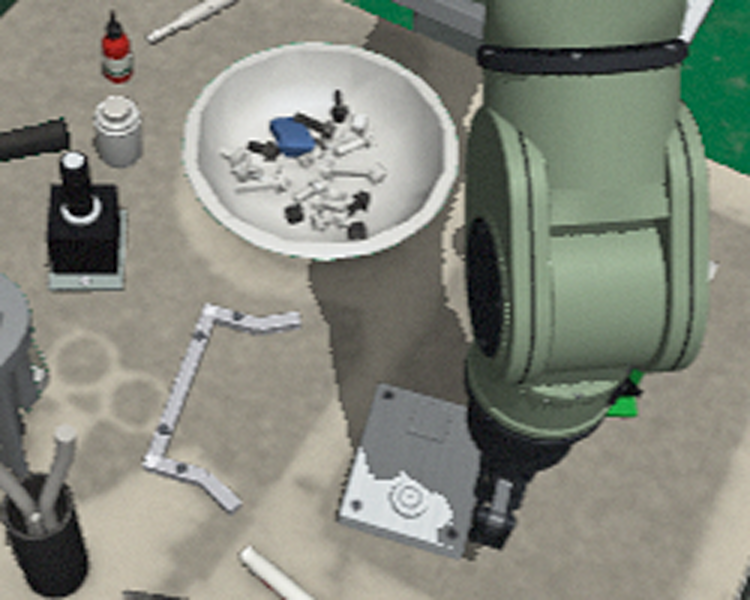

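```bash
python3 - <<'E'
from h import *
s=load('s2')
g=lambda x,y,z:onz(s,239.67+x/3,119.67+y/3,z)
A=g(381,384,.022);B=g(341,521,.022);C=g(460,557,.022);b=g(409,498,.03)
d=B-A;print(A,B,np.degrees(np.arctan2(d[1],d[0])),np.linalg.norm(d),'C-B',np.linalg.norm(C-B))
t=np.array([np.cos(np.radians(14.25)),np.sin(np.radians(14.25)),0]);n=np.array([t[1],-t[0],0])
h=np.array([.648,.0015,0])
print('boss',b,'center from boss rel home n,t',(b-.034*t-h)@n,(b-.034*t-h)@t,'from corners',((A+B)/2-.048*n-h)@n,((A+B)/2-.048*n-h)@t)
E
```

```text
[0.58228877 0.08497935 0.022     ] [0.70027969 0.11411235 0.022     ] 13.869433843651962 0.12153431469518011 C-B 0.09083835274210493
boss [0.66077959 0.1498166  0.03      ] center from boss rel home n,t -0.14060729113661233 0.014894992297242728 from corners -0.1446821766800661 0.01762517933088281
```

>>> apply_moves([
  [-0.01,-0.0012,0,-0.002,0.7],
  [-0.012,-0.0016,0,-0.002,0.7],
  [-0.012,-0.0016,0,-0.002,0.7],
  [-0.012,-0.0016,0,-0.002,0.7],
  [-0.012,-0.0016,0,0,0.7],
])

```text
clock: 4.03
ee_pos: [0.6242, 0.142, 0.0065]
ee_rot: [3.141, -0.0, 1.817]
force: [-0.4, 4.0, 3.3]
grip_width: 0.697
```

>>> apply_moves([
  [-0.012,-0.0016,0,0,0.7],
  [-0.012,-0.0016,0,0,0.7],
  [-0.012,-0.0016,0,0,0.7],
  [-0.01,-0.0014,0,0,0.7],
  [-0.006,-0.0008,0,0,0.7],
])

```text
clock: 4.45
ee_pos: [0.63, 0.0886, 0.0062]
ee_rot: [-3.141, 0.001, 1.815]
force: [-1.1, 4.8, 4.4]
grip_width: 0.702
```

```bash
python3 - <<'E'
from h import *
to([.604,.252,.006],104.25)
s=snap('side','s3')
cv2.imwrite('pics/s3c.png',cv2.resize(s['color'][180:320,260:430],None,fx=4,fy=4,interpolation=cv2.INTER_CUBIC))
E
```

```text
t 4.45 pos [0.63   0.0886 0.0062] yaw 104.01 F [-1.1  4.8  4.4] grip 0.702
shift [0.1648 0.0143 0.0002] turn -0.0042
```

View pics/s3c.png

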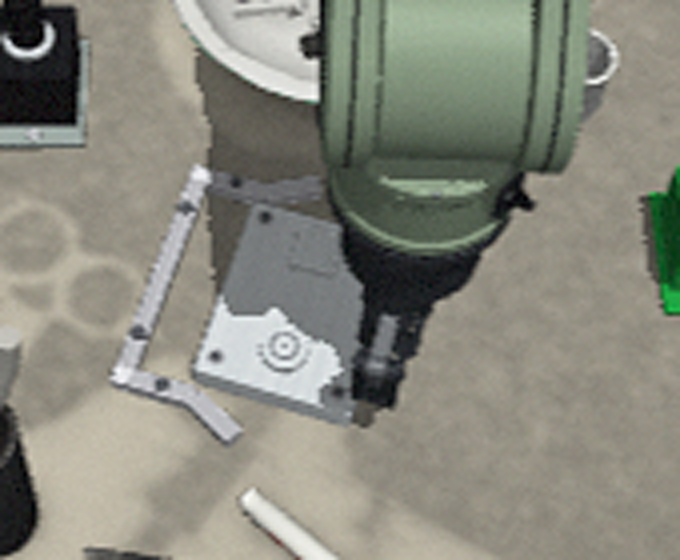

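```bash
python3 - <<'E'
from h import *
s=load('s3')
g=lambda x,y,z:onz(s,259.63+x/4,179.63+y/4,z)
t=np.array([np.cos(np.radians(14.25)),np.sin(np.radians(14.25)),0]);n=np.array([t[1],-t[0],0]);h=np.array([.648,.0015,0])
f=lambda p:(((p-h)@n*1e3).round(1),((p-h)@t*1e3).round(1))
A=g(251,204,.022);B=g(193,376,.022);d=B-A
print('edge',f(A),f(B),np.degrees(np.arctan2(d[1],d[0])));print('boss',f(g(285,346,.03)))
for p in[(197,168),(111,377),(214,193),(134,369),(323,183),(238,436),(184,403),(250,200)]:print('nest',f(g(*p,.012)))
E
```

```text
edge (np.float64(18.2), np.float64(-56.6)) (np.float64(16.1), np.float64(63.2)) 15.257398431320414
boss (np.float64(-30.0), np.float64(32.9))
nest (np.float64(60.1), np.float64(-77.2))
nest (np.float64(63.1), np.float64(73.7))
nest (np.float64(44.3), np.float64(-63.0))
nest (np.float64(52.0), np.float64(64.9))
nest (np.float64(-18.6), np.float64(-90.3))
nest (np.float64(-18.4), np.float64(86.5))
nest (np.float64(17.4), np.float64(76.5))
nest (np.float64(21.4), np.float64(-64.8))
```

>>> apply_moves([
  [-0.008,-0.0005,0,0,0.7],
  [-0.008,-0.0005,0,0,0.7],
  [-0.006,0,0,0,0.7],
  [-0.004,0,0,0,0.7],
  [-0.002,0,0,0,0.7],
])

```text
clock: 4.92
ee_pos: [0.6358, 0.0623, 0.0062]
ee_rot: [-3.141, 0.0, 1.816]
force: [-1.4, 2.2, -0.1]
grip_width: 0.7
```

>>> apply_moves([
  [-0.001,0,0,0,0.7],
  [-0.001,0,0,0,0.7],
  [-0.001,0,0,0,0.7],
])

```text
clock: 5.17
ee_pos: [0.6364, 0.0605, 0.0062]
ee_rot: [-3.141, -0.0, 1.817]
force: [-0.7, 1.9, -1.5]
grip_width: 0.701
```

>>> apply_moves([
  [-0.001,0,0,0,0.7],
  [-0.001,0,0,0,0.7],
  [-0.001,0,0,0,0.7],
])

```text
clock: 5.42
ee_pos: [0.6372, 0.0574, 0.0063]
ee_rot: [3.142, -0.0, 1.817]
force: [-0.4, 1.8, -1.4]
grip_width: 0.7
```

>>> apply_moves([
  [-0.001,0,0,0,0.7],
  [-0.001,0,0,0,0.7],
])

```text
clock: 5.58
ee_pos: [0.6374, 0.0562, 0.0063]
ee_rot: [-3.141, -0.001, 1.817]
force: [-4.2, 10.5, -0.3]
grip_width: 0.699
```

>>> apply_moves([
  [-0.001,0,0,0,0.7],
  [-0.001,0,0,0,0.7],
  [0,0,0,0,0.7],
])

```text
clock: 5.83
ee_pos: [0.6374, 0.0562, 0.0063]
ee_rot: [-3.141, -0.004, 1.818]
force: [-6.0, 15.6, 1.2]
grip_width: 0.702
```

```bash
python3 - <<'E'
from h import *
to([.604,.252,.006],104.25); print(manip.get_obs()['torque'])
E
```

```text
t 5.83 pos [0.6374 0.0562 0.0063] yaw 104.16 F [-6.  15.6  1.2] grip 0.702
shift [0.1981 0.0155 0.0003] turn -0.0016
[ 3.12458157  1.30232955 -0.03641618]
```

>>> apply_moves([
  [0.005,0,0,0,0.7],
  [0.015,0,0,0,0.7],
  [0.01,0,-0.01,0,0.7],
  [0,0,-0.035,0,0.7],
  [0,0,-0.04,0,0.7],
])

```text
clock: 6.25
ee_pos: [0.6294, 0.0842, 0.0916]
ee_rot: [-3.139, -0.001, 1.819]
force: [1.9, -1.0, 0.9]
grip_width: 0.701
```

>>> apply_moves([
  [0,0,-0.04,0,0.7],
  [0,0,-0.04,0,0.7],
  [0,0,-0.035,0,0.7],
  [-0.03,-0.004,0,0.08,0.8],
  [-0.04,-0.01,0,0.08,0.8],
])

```text
clock: 6.67
ee_pos: [0.6319, 0.0151, 0.2092]
ee_rot: [3.137, -0.002, 1.659]
force: [1.8, -0.8, -1.0]
grip_width: 0.803
```

```bash
python3 - <<'E'
from h import *
to([.5895,-.1977,.2],60)
E
```

```text
t 6.67 pos [0.6319 0.0151 0.2092] yaw 95.04 F [ 1.8 -0.8 -1. ] grip 0.803
shift [-0.2082 -0.0609  0.0092] turn 0.6116
```

>>> apply_moves([
  [-0.0271,0.0006,0,0.0765,0.8],
  [-0.0271,0.0006,0,0.0765,0.8],
  [-0.0271,0.0006,0,0.0765,0.8],
  [-0.0271,0.0006,0,0.0765,0.8],
  [-0.0271,0.0006,0,0.0765,0.8],
])

```text
clock: 7.08
ee_pos: [0.6249, -0.1235, 0.2071]
ee_rot: [3.141, -0.0, 1.271]
force: [0.5, 0.1, -0.3]
grip_width: 0.798
```

>>> apply_moves([
  [-0.0271,0.0006,0,0.0765,0.8],
  [-0.0271,0.0006,0,0.0765,0.8],
  [-0.0271,0.0006,0,0.0765,0.8],
  [0,0,0,0,0.8],
  [0,0,0,0,0.8],
])

```text
clock: 7.5
ee_pos: [0.5968, -0.1998, 0.2072]
ee_rot: [3.141, 0.0, 1.043]
force: [1.2, 0.6, -0.4]
grip_width: 0.798
```

```bash
python3 - <<'E'
from h import *
to([.5895,-.1977,.2],60)
s=snap('wrist','w2');b=snap('side','s4')
im=np.vstack([cv2.resize(s['color'][100:400,120:520],(640,480)),]);cv2.imwrite('pics/w2.png',s['color'])
cv2.imwrite('pics/s4c.png',cv2.resize(b['color'][200:310,270:410],None,fx=5,fy=5,interpolation=cv2.INTER_CUBIC))
for z in(.066,.13):print(proj(s,[.5895,-.1977,z]))
E
```

```text
t 7.5 pos [ 0.5968 -0.1998  0.2072] yaw 59.78 F [ 1.2  0.6 -0.4] grip 0.798
shift [-0.0019 -0.0073  0.0072] turn -0.0038
[315.24745535 190.09841495]
[313.28164616 211.10551222]
```

View pics/w2.png

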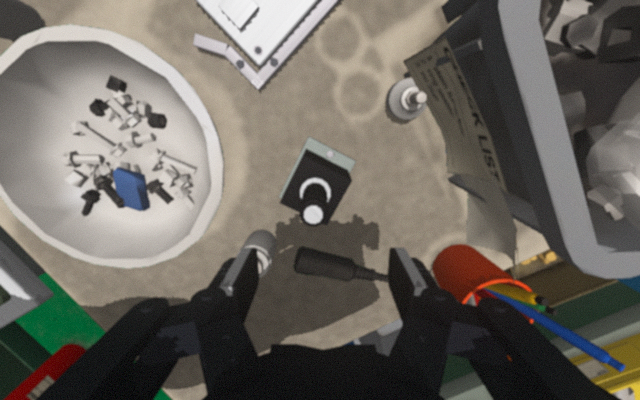

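View pics/s4c.png

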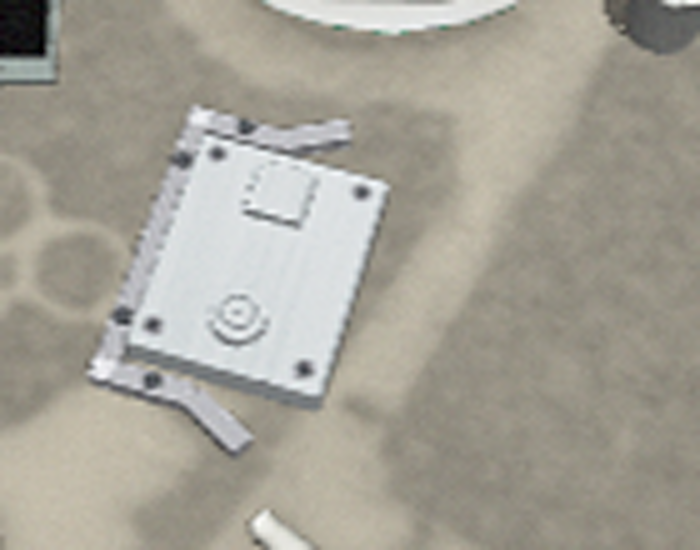

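```bash
python3 - <<'E'
from h import *
s=load('w2');b=load('s4')
print('cap',onz(s,313,215,.13),'collar',onz(s,315.5,190.5,.066))
B=onz(b,269.6+239/5,199.6+314/5,.03);print('boss',B)
# refine ring dot: bright boss region
g=cv2.cvtColor(b['color'],cv2.COLOR_BGR2GRAY)[256:270,310:325];print(g)
u,v=proj(s,[.5895,-.1977,.13]);
gm=cv2.cvtColor(s['color'],cv2.COLOR_BGR2GRAY)[200:230,298:330];m=(gm>170).astype(np.uint8)
n,l,st,c=cv2.connectedComponentsWithStats(m);print(st,c+[298,200])
E
```

```text
cap [ 0.58759019 -0.20046717  0.13      ] collar [ 0.58950666 -0.19819433  0.066     ]
boss [0.68072606 0.00713178 0.03      ]
[[220 218 218 221 222 219 218 219 220 221 216 215 219 219 221]
 [219 216 217 219 219 214 218 220 219 212 213 217 219 218 221]
 [215 220 220 220 219 220 221 225 225 223 222 218 221 218 218]
 [217 219 217 219 221 194 159 170 148 180 219 221 219 218 216]
 [217 219 219 219 194 179 221 222 220 206 199 221 219 215 218]
 [219 208 203 204 201 225 223 221 219 221 192 179 222 216 217]
 [218 206 205 190 184 223 195 162 202 225 196 185 228 226 217]
 [220 220 218 192 184 226 225 224 223 211 190 204 211 201 220]
 [222 193 179 223 198 161 201 222 223 198 186 226 186 169 221]
 [220 196 181 220 226 213 171 141 141 184 227 219 193 197 223]
 [221 221 177 131 203 227 226 223 226 228 219 163 137 202 223]
 [218 221 208 154 121 174 204 225 219 187 147 148 205 221 222]
 [219 217 220 210 162 107 117 120 121 142 179 199 221 223 218]
 [219 215 217 224 225 227 203 178 209 226 217 215 219 220 220]]
[[  0   0  32  30 709]
 [  6   6  18  17 251]] [[313.78702398 214.63751763]
 [312.68924303 214.11155378]]
```

>>> apply_moves([
  [-0.0033,-0.0073,0.01,0,0.8],
  [0,0,0.035,0,0.8],
  [0,0,0.035,0,0.8],
  [0,0,0.03,0,0.8],
  [0,0,0.017,0,0.8],
])

```text
clock: 8.02
ee_pos: [0.5884, -0.1966, 0.0764]
ee_rot: [-3.138, -0.0, 1.047]
force: [0.6, -0.0, -0.3]
grip_width: 0.799
```

>>> apply_moves([
  [0,0,0,0,0.8],
  [0,0,0,0,0.5],
])

```text
clock: 8.18
ee_pos: [0.5894, -0.1974, 0.0796]
ee_rot: [-3.141, -0.0, 1.046]
force: [-0.9, 0.0, 0.1]
grip_width: 0.676
```

>>> apply_moves([
  [0,0,0,0,0.3],
  [0,0,0,0,0.15],
  [0,0,0,0,0.1],
  [0,0,0,0,0.1],
  [0,0,0,0,0.1],
])

```text
clock: 8.6
ee_pos: [0.5897, -0.1986, 0.0808]
ee_rot: [3.14, -0.001, 1.045]
force: [-1.3, 1.3, 8.7]
grip_width: 0.267
```

>>> apply_moves([
  [0,0,0,0,0],
  [0,0,-0.005,0,0],
  [0,0,-0.015,0,0],
  [0,0,-0.025,0,0],
  [0,0,-0.03,0,0],
])

```text
clock: 9.02
ee_pos: [0.5884, -0.1984, 0.1549]
ee_rot: [-3.14, 0.0, 1.045]
force: [0.4, 0.9, -0.5]
grip_width: 0.266
```

>>> apply_moves([
  [0,0,-0.03,0,0],
  [0,0,-0.02,0,0],
  [0,0,-0.005,0,0],
  [0,0,0,0,0],
])

```text
clock: 9.35
ee_pos: [0.5895, -0.1988, 0.211]
ee_rot: [3.139, -0.001, 1.044]
force: [-0.1, 0.9, -1.3]
grip_width: 0.27
```

```bash
python3 - <<'E'
from h import *
b=load('s4');B=onz(b,317.05,262.05,.03);print(B)
to([.6807,.0075,.21],85)
E
```

```text
[0.6803887  0.00596528 0.03      ]
t 9.35 pos [ 0.5895 -0.1988  0.211 ] yaw 59.84 F [-0.1  0.9 -1.3] grip 0.27
shift [ 0.2242 -0.0248  0.001 ] turn -0.4391
```

```bash
python3 - <<'E'
from h import *
s=load('side1');a=load('scene1')
print(onz(s,258,314,0),onz(a,268,186,0))
for z in(.1,.15,.2):
  p=onz(s,262,265,z);print(z,p,proj(a,p)) # stick right top, scene (271,114)
  p=onz(s,228,264,z);print(z,p,proj(a,p)) # left stick, scene (262,122)
to([.605,0.0,.211],85)
E
```

```text
[ 0.8456015  -0.04645529  0.        ] [ 0.82190326 -0.04998099  0.        ]
0.1 [ 0.77714229 -0.07159749  0.1       ] [280.71475763 158.46177445]
0.1 [ 0.81318702 -0.13461191  0.1       ] [291.63147496 151.75761547]
0.15 [ 0.79403683 -0.05248308  0.15      ] [271.965771   142.30004554]
0.15 [ 0.82789244 -0.11167041  0.15      ] [282.67522152 136.50276938]
0.2 [ 0.81093137 -0.03336868  0.2       ] [263.01074625 125.75770887]
0.2 [ 0.84259785 -0.08872891  0.2       ] [273.47278231 120.82860442]
t 9.35 pos [ 0.5895 -0.1988  0.211 ] yaw 59.84 F [-0.1  0.9 -1.3] grip 0.27
shift [ 0.1797 -0.0864 -0.    ] turn -0.4391
```

>>> apply_moves([
  [0.0278,-0.0065,0,-0.0627,0],
  [0.0278,-0.0065,0,-0.0627,0],
  [0.0278,-0.0065,0,-0.0627,0],
  [0.0278,-0.0065,0,-0.0627,0],
  [0.0278,-0.0065,0,-0.0627,0],
])

```text
clock: 9.77
ee_pos: [0.6129, -0.0571, 0.2079]
ee_rot: [-3.14, 0.0, 1.361]
force: [0.3, 0.1, -1.0]
grip_width: 0.264
```

>>> apply_moves([
  [0.0278,-0.0065,0,-0.0627,0],
  [0.0278,-0.0065,0,-0.0627,0],
  [0,0,0,0,0],
  [0,0.02,0,0,0],
  [0,0.03,0,0,0],
])

```text
clock: 10.18
ee_pos: [0.6596, -0.0056, 0.209]
ee_rot: [-3.14, 0.0, 1.484]
force: [2.1, -0.2, -0.8]
grip_width: 0.263
```

```bash
python3 - <<'E'
from h import *
to([.6805,.0065,.108],85)
E
```

```text
t 10.18 pos [ 0.6596 -0.0056  0.209 ] yaw 85.05 F [ 2.1 -0.2 -0.8] grip 0.263
shift [0.0138 0.0197 0.101 ] turn 0.0009
```

>>> apply_moves([
  [0.007,0.01,0,0,0],
  [0.0068,0.0097,0.02,0,0],
  [0,0,0.035,0,0],
  [0,0,0.03,0,0],
  [0,0,0.014,0,0],
])

```text
clock: 10.6
ee_pos: [0.679, 0.006, 0.105]
ee_rot: [-3.135, 0.001, 1.484]
force: [-0.0, -0.2, -2.0]
grip_width: 0.267
```

>>> apply_moves([
  [0,0,0,0,0],
  [0,0,0,0,0],
  [0,0,0,0,0],
])

```text
clock: 10.85
ee_pos: [0.6816, 0.0061, 0.1113]
ee_rot: [3.141, -0.0, 1.483]
force: [-0.1, 0.2, -0.7]
grip_width: 0.263
```

```bash
python3 - <<'E'
from h import *
to([.6805,.0065,.108],85)
s=snap('side','s5');w=snap('wrist','w5');a=snap('scene','a5')
f=lambda s,x0,y0,x1,y1,k:cv2.resize(s['color'][y0:y1,x0:x1],None,fx=k,fy=k,interpolation=cv2.INTER_CUBIC)
u,v=proj(a,[.68,.006,.05]).astype(int);print(u,v)
u2,v2=proj(w,[.68,.006,.03]).astype(int);print(u2,v2)
A=f(s,280,210,350,280,5);B=f(w,u2-35,v2-45,u2+35,v2+25,5);C=f(a,u-70,v-50,u+70,v+0,5)
cv2.imwrite('pics/m5.png',np.vstack([np.hstack([A,B]),C]));print(A.shape,C.shape)
E
```

```text
t 10.85 pos [0.6816 0.0061 0.1113] yaw 84.98 F [-0.1  0.2 -0.7] grip 0.263
shift [ 0.0003 -0.0011  0.0033] turn -0.0004
276 189
320 207
(350, 350, 3) (250, 700, 3)
```

View pics/m5.png

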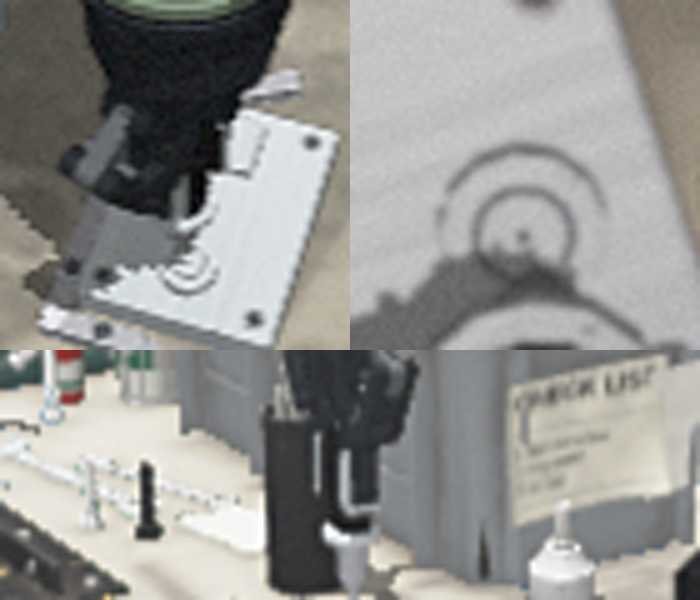

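```bash
python3 - <<'E'
from h import *
w=load('w5');a=load('a5');print(onz(w,319.2,209,.03))
f=lambda s,x0,y0,x1,y1,k:cv2.resize(s['color'][y0:y1,x0:x1],None,fx=k,fy=k,interpolation=cv2.INTER_CUBIC)
cv2.imwrite('pics/m6.png',np.hstack([f(a,245,160,310,230,6),f(w,285,190,350,260,6)]))
for z in (.03,.038,.0455): print(z,proj(a,[.6816,.0061,z]),proj(a,[.6805,.0065,z]))
print('TCP axis in wrist at collar z',proj(w,[.6816,.0061,.0965]),proj(w,[.6816,.0061,.0905]))
E
```

```text
[0.67888248 0.00469502 0.03      ]
0.03 [275.86724543 195.49675233] [275.94899784 195.65119752]
0.038 [275.79961776 192.92366988] [275.8815007  193.07662581]
0.0455 [275.73594818 190.50118419] [275.81795383 190.65273074]
TCP axis in wrist at collar z [322.28583662 242.52531274] [322.29272421 238.30897909]
```

View pics/m6.png

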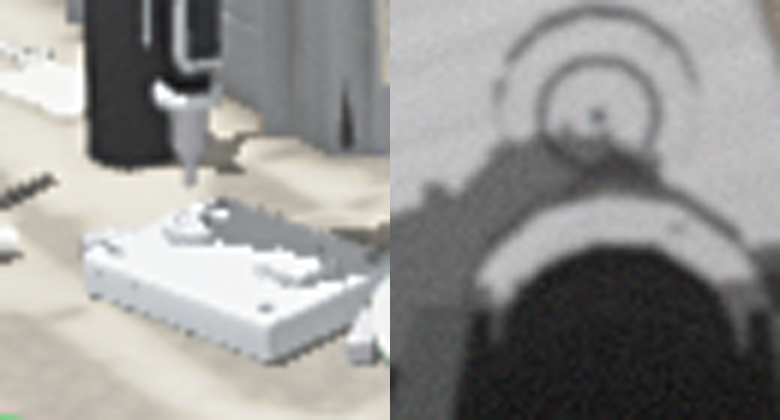

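```bash
python3 - <<'E'
from h import *
from scipy.optimize import least_squares
w=load('w5');g=cv2.GaussianBlur(cv2.cvtColor(w['color'],cv2.COLOR_BGR2GRAY),(3,3),0).astype(np.float32)
c=np.array([322.5,243.]);pts=[]
for th in np.radians(np.arange(205,336,5)):
    r=np.arange(14,30,.2);x=c[0]+r*np.cos(th);y=c[1]+r*np.sin(th)
    p=cv2.remap(g,x[None].astype(np.float32),y[None].astype(np.float32),1)[0]
    i=p[:70].argmax();lo=p[i:i+25].min();j=i+np.argmax(p[i:]<(p[i]+lo)/2)
    pts.append((x[j],y[j]));print(int(np.degrees(th)),p[i].round(),lo.round(),r[i].round(1),r[j].round(1),end=' | ')
for z in(.0965,.0935,.0905):
  P=np.array([onz(w,*q,z)[:2] for q in pts])
  f=least_squares(lambda k:np.hypot(*(P-k).T)-.016,[.68,.006],loss='soft_l1',f_scale=.0004)
  f2=least_squares(lambda k:np.hypot(*(P-k[:2]).T)-k[2],[.68,.006,.016],loss='soft_l1',f_scale=.0004)
  print('\n',z,f.x,np.abs(f.fun).mean(),f2.x)
E
```

```text
205 190.0 101.0 21.4 23.8 | 210 189.0 101.0 20.2 23.4 | 215 189.0 95.0 20.0 23.0 | 220 190.0 97.0 19.4 22.4 | 225 190.0 97.0 19.2 22.2 | 230 189.0 102.0 18.8 22.0 | 235 189.0 100.0 19.0 22.0 | 239 189.0 97.0 18.8 21.6 | 245 188.0 93.0 18.8 21.2 | 250 185.0 86.0 18.2 21.0 | 255 183.0 93.0 17.6 20.8 | 260 185.0 125.0 16.4 20.4 | 265 185.0 136.0 16.2 20.2 | 270 185.0 137.0 16.0 20.0 | 275 185.0 88.0 18.0 20.8 | 280 185.0 102.0 17.2 20.6 | 285 185.0 101.0 17.4 20.8 | 290 185.0 116.0 17.2 20.8 | 295 188.0 184.0 27.2 28.8 | 300 188.0 188.0 27.6 28.2 | 305 186.0 186.0 27.8 27.8 | 310 183.0 183.0 27.8 27.8 | 315 183.0 182.0 27.6 28.8 | 320 183.0 183.0 27.8 27.8 | 325 183.0 182.0 27.8 29.6 | 330 182.0 142.0 20.0 22.8 | 335 180.0 105.0 21.4 23.8 | 
 0.0965 [0.68253229 0.00353209] 0.0011056576945025099 [ 0.6840752  -0.00245894  0.02186677]

 0.0935 [0.68229532 0.00233466] 0.00113982980266061 [ 0.68399476 -0.00405692  0.02228168]

 0.0905 [0.68207186 0.00114374] 0.001175171827238701 [ 0.6839143  -0.00565465  0.02269638]
```

```bash
python3 - <<'E'
from h import *
from scipy.optimize import least_squares
w=load('w5')
d={205:23.8,210:23.4,215:23,220:22.4,225:22.2,230:22,235:22,240:21.6,245:21.2,250:21,255:20.8,260:20.4,265:20.2,270:20,275:20.8,280:20.6,285:20.8,290:20.8,330:22.8,335:23.8}
for z in(.0965,.0935):
  P=np.array([onz(w,322.5+r*np.cos(np.radians(t)),243+r*np.sin(np.radians(t)),z)[:2] for t,r in d.items()])
  f=least_squares(lambda k:np.hypot(*(P-k).T)-.016,[.68,.006]);f2=least_squares(lambda k:np.hypot(*(P-k[:2]).T)-k[2],[.68,.006,.016])
  print(z,f.x,np.abs(f.fun).mean(),f2.x)
to([.6805,.0065,.108],85)
E
```

```text
0.0965 [0.68136278 0.00299701] 0.0001383896705472088 [0.68138091 0.00353817 0.01551665]
0.0935 [0.68124275 0.00184222] 0.00012286007271966205 [0.68124964 0.00205618 0.01580907]
t 11.0 pos [0.6816 0.0061 0.1115] yaw 84.98 F [-0.2  0.6 -1.3] grip 0.267
shift [ 0.0003 -0.0011  0.0035] turn -0.0003
```

>>> apply_moves([
  [0.0011,-0.0023,0,0,0],
  [0,0,0.004,0,0],
  [0,0,0.004,0,0],
  [0,0,0.002,0,0],
  [0,0,0,0,0],
])

```text
clock: 11.42
ee_pos: [0.6787, 0.0074, 0.0996]
ee_rot: [-3.141, 0.0, 1.483]
force: [-0.2, -0.4, -2.0]
grip_width: 0.263
```

>>> apply_moves([
  [0,0,0,0,0],
  [0,0,0,0,0],
  [0,0,0,0,0],
])

```text
clock: 11.67
ee_pos: [0.679, 0.0074, 0.1004]
ee_rot: [3.141, -0.0, 1.483]
force: [0.5, -0.3, -1.7]
grip_width: 0.268
```

```bash
python3 - <<'E'
from h import *
to([.679,.0075,.0958],85)
F=[]
a=snap('scene','a7')
s=snap('side','s7');w=snap('wrist','w7')
f=lambda s,x0,y0,x1,y1,k:cv2.resize(s['color'][y0:y1,x0:x1],None,fx=k,fy=k,interpolation=cv2.INTER_CUBIC)
cv2.imwrite('pics/m7.png',np.vstack([f(a,256,172,296,212,14)[:, :]]) if 0 else np.hstack([f(a,258,170,298,215,10),f(w,300,190,340,235,9)[:450] if 0 else f(w,300,195,340,240,10)]))
E
```

```text
t 11.67 pos [0.679  0.0074 0.1004] yaw 84.99 F [ 0.5 -0.3 -1.7] grip 0.268
shift [ 0.0001 -0.0001  0.0046] turn -0.0003
```

View pics/m7.png

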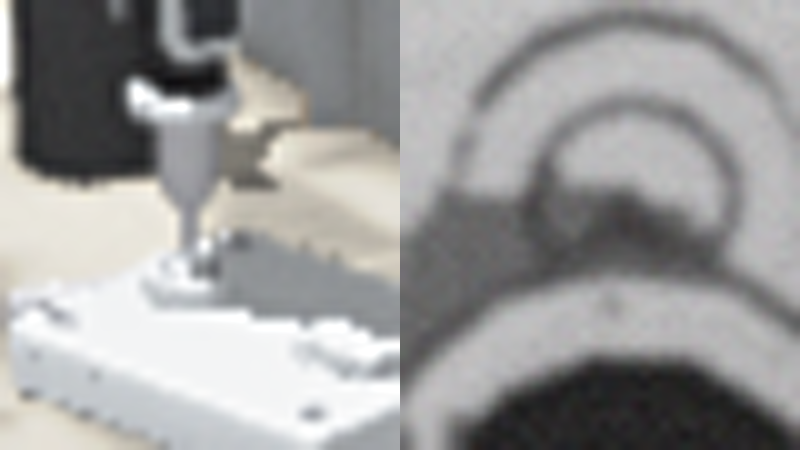

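```bash
python3 - <<'E'
from h import *
from scipy.optimize import least_squares
w=load('w7');g=cv2.GaussianBlur(cv2.cvtColor(w['color'],cv2.COLOR_BGR2GRAY),(3,3),0).astype(np.float32)
def prof(c,th,r):
    return cv2.remap(g,(c[0]+r*np.cos(th))[None].astype(np.float32),(c[1]+r*np.sin(th))[None].astype(np.float32),1)[0]
def fit(P,R):
    f=least_squares(lambda k:np.hypot(*(P-k).T)-R,P.mean(0),loss='soft_l1',f_scale=.0003);return f.x,np.abs(f.fun)
c=(323.3,214.5);P=[];r=np.arange(7,13,.1)
for d in range(210,360,6):
    th=np.radians(d);j=prof(c,th,r).argmin();P.append(onz(w,c[0]+r[j]*np.cos(th),c[1]+r[j]*np.sin(th),.03)[:2])
x,e=fit(np.array(P),.0085);print('ring',x,(e*1e3).round(1))
zc=.1004-.0658+.051
c=proj(w,[.679,.0064,zc]);P=[];r=np.arange(16,30,.1)
for d in list(range(205,340,5)):
    th=np.radians(d);p=prof(c,th,r);dp=np.diff(p);k=np.argmax(p>150);j=k+np.argmax(dp[k:k+70]<-2.5) if True else 0
    j=k+np.argmin(dp[k:k+70]);P.append(onz(w,c[0]+r[j]*np.cos(th),c[1]+r[j]*np.sin(th),zc)[:2])
x,e=fit(np.array(P),.016);print('collar',x,(e*1e3).round(1))
E
```

```text
ring [0.67876968 0.00422555] [0.8 0.3 0.4 0.  0.2 0.  0.3 0.4 0.2 0.1 0.2 0.2 0.4 0.1 0.1 0.2 0.  0.1
 0.1 0.1 0.1 0.1 0.4 0.  0.2]
collar [0.67865362 0.00443054] [0.5 0.2 0.2 0.  0.3 0.1 0.3 0.1 0.3 0.1 0.4 0.3 0.6 0.2 0.3 0.3 0.5 0.1
 0.3 0.  0.1 0.1 0.2 0.4 0.4 0.4 0.2]
```

>>> apply_moves([
  [0,0,0.002,0,0],
  [0,0,0.002,0,0],
  [0,0,0.0015,0,0],
  [0,0,0.0015,0,0],
  [0,0,0,0,0],
])

```text
clock: 12.23
ee_pos: [0.6789, 0.0074, 0.093]
ee_rot: [-3.141, -0.0, 1.483]
force: [-0.2, 0.6, 0.8]
grip_width: 0.266
```

>>> apply_moves([
  [0,0,0,0,0],
  [0,0,0.001,0,0],
  [0,0,0.001,0,0],
  [0,0,0.001,0,0],
  [0,0,0,0,0],
])

```text
clock: 12.65
ee_pos: [0.679, 0.0074, 0.0902]
ee_rot: [-3.142, -0.0, 1.483]
force: [0.0, -0.6, 1.5]
grip_width: 0.266
```

>>> apply_moves([
  [0,0,0,0,0],
  [0,0,0,0,0],
  [0,0,0,0,0],
])

```text
clock: 12.9
ee_pos: [0.679, 0.0075, 0.0904]
ee_rot: [3.142, -0.0, 1.483]
force: [0.2, -0.4, 1.6]
grip_width: 0.267
```

```bash
python3 - <<'E'
from h import *
F=[]
for i in range(6): snap('side','s8'); F.append(manip.get_obs()['force'])
print(np.mean(F,0),np.std(F,0)); to([.679,.0074,.0898],85)
E
```

```text
[-0.15065301  0.01160227  1.34663528] [0.64265692 0.28773773 0.2797948 ]
t 13.2 pos [0.6789 0.0074 0.0903] yaw 84.99 F [-0.5 -0.4  1.5] grip 0.262
shift [-0.      0.0001  0.0005] turn -0.0002
```

>>> apply_moves([
  [0,0,0.0008,0,0],
  [0,0,0,0,0],
  [0,0,0,0,0],
])

```text
clock: 13.45
ee_pos: [0.679, 0.0075, 0.0895]
ee_rot: [-3.142, -0.0, 1.483]
force: [0.2, 0.3, 2.8]
grip_width: 0.269
```

```bash
python3 - <<'E'
from h import *
F=[]
for i in range(10): snap('side','s9'); F.append(manip.get_obs()['force'])
print(np.mean(F,0),np.std(F,0)); to([.679,.0074,.0898],85)
# plate check: compare plate region before probing and now in side view; bystanders too
b=load('s4');s=load('s9')
d=cv2.absdiff(b['color'],s['color']).max(2)>40
for n,p in dict(platecorner=[.70,.075,.022],stopend=[.72,-.03,.012],bolster=[.482,-.238,.03],bottle=[.407,-.294,.03],sleeve=[.41,.26,.02]).items():
    u,v=proj(s,p).astype(int);print(n,(u,v),d[v-8:v+8,u-8:u+8].mean())
# barrel lower edge in scene view: vertical brightness profile along the probe axis
a=snap('scene','a9')
for z in(.03,.040,.046,.076-.006):print(z,proj(a,[.6787,.0066,z]).round(1))
g=cv2.cvtColor(a['color'],cv2.COLOR_BGR2GRAY);print(g[176:202,268:286])
E
```

```text
[-0.15191364 -0.15240626  1.99959145] [0.48496026 0.28134831 0.57297514]
t 13.95 pos [0.679  0.0074 0.0895] yaw 84.99 F [-0.4 -0.3  2.2] grip 0.266
shift [-0.      0.     -0.0003] turn -0.0002
platecorner (np.int64(338), np.int64(284)) 0.0
stopend (np.int64(295), np.int64(271)) 0.40234375
bolster (np.int64(279), np.int64(163)) 0.42578125
bottle (np.int64(278), np.int64(137)) 0.82421875
sleeve (np.int64(461), np.int64(228)) 0.0
0.03 [276.2 195.9]
0.04 [276.2 192.6]
0.046 [276.1 190.7]
0.06999999999999999 [275.9 182.9]
[[ 51  51  55  49  40  48 119 165 107  51  44  46  45  72 156 132 119 117]
 [ 53  53  49  54  39  52 120 167 110  59  63  83  99 114 178 173 163 124]
 [ 52  52  51  48  38  48 108 173 159 132 155 156 158 183 203 195 185 168]
 [ 55  51  49  50  46  35  56 108 137 110 114  95 123 221 216 203 192 183]
 [ 53  51  47  51  51  33  36  55  72  59  54  46 109 226 221 212 205 196]
 [ 53  48  58 119 125  41  20  31  34  31  30  29  85 189 225 221 209 203]
 [ 51  47  94 219 222 110  70  35  33  33  35  51  94 161 213 219 144 130]
 [ 52  47  99 242 255 255 212 118  92  93 100 141 15
[... 673 characters left out ...]
201 186 178 185 189 189]
 [230 230 229 230 231 230 177 147 150 147 139 154 212 133 131 155 159 181]
 [228 230 229 229 230 233 227 203 157 149 155 146 154 115 110 137 145 153]
 [229 228 228 229 232 239 236 215 158 149 151 145 148 140 140 146 146 145]
 [226 227 228 232 242 244 211 245 181 147 140 114 148 148 147 147 147 147]
 [229 231 238 243 236 244 227 227 174 141 144 113 145 148 147 147 147 146]
 [237 242 244 243 207 216 230 240 249 243 201 166 159 142 148 147 146 149]
 [243 243 244 244 219 194 201 197 203 204 182 166 153 137 144 146 149 148]
 [243 243 243 244 242 206 189 197 189 188 184 168 159 155 139 141 143 143]
 [243 243 243 244 244 243 244 245 245 246 247 248 250 248 171 155 156 157]]
```

```bash
python3 - <<'E'
from h import *
b=load('side1');s=load('s9')
d=cv2.absdiff(b['color'],s['color']).max(2)>40
for n,(u,v) in dict(bolster=(279,163),bottle=(279,143),stand=(268,205),sleeve=(467,212),cup=(404,198),valve_or_pens=(257,300),green=(440,240)).items(): print(n,d[v-8:v+8,u-8:u+8].mean())
q=load('s4');e=cv2.absdiff(q['color'],s['color']).max(2)>40
print('plate lower part',e[272:284,320:336].mean(),'lower left corner',e[262:276,294:304].mean())
o=manip.get_obs();print(o['clock'],o['force'],o['ee_rot'])
manip.sign_off()
E
```

```text
bolster 0.32421875
bottle 0.25
stand 0.00390625
sleeve 0.0
cup 0.0
valve_or_pens 0.0
green 0.0
plate lower part 0.0 lower left corner 0.55
14.0 [0.45907569 0.17726118 1.2748929 ] [-3.14158729e+00 -7.20800503e-05  1.48335792e+00]
the job is handed in; nothing more can be done
```

The job is handed in at 14.0 s: the plate is in the nest and the probe is held upright on the ring with a light push.

- **Plate:** I pushed it with two finger contacts until it stopped moving. The push force rose from about 2 N to 16 N there, and the picture showed its edge flush against the stop. Its outer part had not moved in the last picture. The corner near the stop differed between pictures. I put that down to the gripper and its shadow, but did not confirm it.
- **Probe position:** The last check just before touching put the probe axis within about 0.3 mm of the ring centre in the wrist camera. An earlier side-camera estimate of the spot differed from the wrist camera's by about 2 mm, and I went with the wrist camera.
- **Push:** The two depth estimates differ somewhat. By arm position the tip is about 6.3 mm in; by average force (about 3.3 N after subtracting the probe's weight) it is about 5.3 mm in. The force reading was noisy, about ±0.6 N. Its last single value, 1.3 N before subtracting the weight, was lower than the average of 2.0 N.
- **Other things:** The sleeve, cup, green stand and pen cup looked unchanged, and so did the black probe stand. The areas round the bolster sleeve and the bottle showed picture differences of 25–32 %. I take these to be the arm or its shadow, since nothing passed close to them and no force showed, but I did not check by eye. I did not check the valve body separately.

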